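# Pin the hold-down arm of a tray-sealing jig

### The arm

A 6-joint arm with a two-finger parallel gripper is mounted at the origin on the work surface; the furniture and walls round the work are solid. World frame = base frame: x ahead of the robot, y to its left, z up, the work surface at z = 0. Lengths are in m, angles in rad, forces in N, time in s.
With the tool pointing down it reaches from about 0.325 to 0.85 m from the base axis. Payload 4.4 kg.
Tool frame: the origin (TCP) lies between the finger pads; the fingertips stand 8 mm ahead of it and the grasp point (between the pads) lies 11 mm behind it (env.nose_length is the z of the fingertips in the tool frame, in m); z points along the fingers, y is the direction in which the jaws open and shut (so a half turn about z gives the same grasp; the last joint's range is limited). The gripper opens to 94 mm and grips with 3 to 60 N. Pads are 16 mm wide; open, the fingers measure 119 mm over their backs; the gripper's body (75 mm by 177 mm) begins 78 mm behind the grasp point.
Start: joints at [-1.359, 0.207, 1.542, -0, 1.393, -0.15], TCP at [0.204, -0.538, 0.213] pointing down, gripper open.
Joint ranges: [-2.73, 2.73], [-0.86, 2.22], [0.23, 2.46], [-1.11, 4.25], [0.08, 2.63], [-2.82, 2.82]. Speed limits (rad/s): [2.79, 2.79, 3.14, 3.14, 3.14, 3.14].

### API

Orientations are given as a rotation vector (axis times angle).
In Python, from rig import env gives the robot as it stands.
- The arm moves only by the tool jog_arm, never from a script. Its argument "moves" is a list of rows, each an object with "dp": the shift along the tool's x, y, z in cm, a list of three; "twist": the turn, a rotation vector about the tool's x, y, z in rad, a list of three; "jaw": the finger opening in cm, from 0 to 9.4. In form: [{"dp": [tx, ty, tz], "twist": [wx, wy, wz], "jaw": jaw}, ...]. A call has 1 to 20 rows; each row shifts and turns the pose as measured when the row begins, along the tool's axes as they then stand; what a row does not reach is not made up. A row lasts 1/8 s, in which the tool goes at most 62.5 mm and 10.7 degrees, less where a joint would pass 70% of its speed; a pose out of reach is approached as far as the arm can. A call with a gripper value outside its range is refused whole. The fingers move at their own pace and stop on an object; "newtons" is the grip in N (left out, the last holds). Time passes only in rows, so rows that do not move let the fingers close. It gives the time, the measured TCP pose, the force and the opening at its end, in the units of the state.
- env.sense(): the state, without advancing time (a new reading comes with each control period).
- env.get_image(name): name is "side" or "top"; returns a dict with "pixels" (480x640x3 uint8, blue, green, red), "fx", "fy", "cx", "cy" (pixels), "pose" (4x4, takes a point from camera to world coordinates). Camera axes: x right, y down, z forward; pixel columns grow to the right and rows downward; lengths in m; the calibration is good to about 2 mm. A picture is of the moment at which its call begins. There is no depth.
- env.close_job(): hands the job in, once; it reports no verdict.
The state is a dict: "time": time; "q": joint angles; "qvel": joint speeds; "tau": joint torques, N m; "ee_pos": TCP position; "tcp_rot": TCP orientation; "contact_force": force on the tool from outside, world axes, zero at the start; "torque": the same for the moment, N m; "grip_width": finger opening in m.
Only numpy, scipy, OpenCV 4.12 (cv2) and the standard library are available. Lean on these libraries where they do the work, as an engineer would, in place of code of your own. Each camera call takes 0.05 s, during which the arm holds its last target. There are 200 camera calls.

### The job

Refit the hinge pin of the tray jig's blue hold-down arm. Pick up the red-knobbed pin, lay it in the slanted rest with its point down against the stop and let go of it there; then take it again by its knob and push it straight down through the fork and the arm's lug until its flange sits fully home on the fork, and leave it there. Do not push the chilli jar or the garlic about.

Things in the scene. Friction and masses are not known exactly. Their poses are not given: they have to be found in the camera images.
- pin: Headed pin, loose, 0.1 kg, lying on the table. Steel shank 12 mm thick, 80 mm long, the last 14 mm tapering to a 5 mm point; square dark flange 22 x 22 x 5 mm; beyond it a square red knob 16 x 16 x 27 mm. Origin: on the axis, at the flange face the shank leaves. +x to the point: flange x = -5 to 0, knob -32 to -5 mm. y, z square to the flats. Lies on a flat, z up, shank axis 6 to 11 mm high.
- pin_tip (a point): Point of the pin, 80 mm along +x from the pin's origin.
- rest: Steel rest with two black V saddles, fixed. Origin: under the centre of its 120 x 70 x 6 mm foot, z up. A pin in it slopes 45 degrees, point along (0.707, 0, -0.707), axis in the plane y = 0. Saddles, open on top, 10 mm long, lie 23 and 73 mm from the point; between them 40 mm of shank is free, with 25 mm of room below its axis. Stop plate at the point reaches 10 mm above the axis.
- rest_tip (a point): Where the pin's point lies when the pin is in the rest (at the stop), at (55, 0, 34) mm in the rest's frame.
- rest_head (a point): Where the pin's origin (flange face) lies when the pin is in the rest, 80 mm up the slope from rest_tip, 91 mm above the table.
- jig: Tray-sealing jig, fixed: base 230 x 150 x 8 mm, steel fork at its near end, blue arm holding down a sealed tray. Origin: on the vertical axis of the fork's holes, at table height; +x along the arm, z up. Fork cheeks (44 mm wide, x = -40 to 24 mm) at heights 50-60 and 82-92 mm, arm's lug between at 62-80 mm; each has a vertical 14 mm through hole. Nothing stands above 92 mm.
- fork_seat (a point): Centre of the fork's upper hole, on its top face, 92 mm above the table: the place of the pin's origin when it is fully home, +x down. The arm is sprung: its hole stands 2.5 mm off towards the jig's +x until the pin's taper, pushed with 5 to 15 N, draws it into line; the pin then drags until the flange meets the fork.
- chilli: Jar with a red lid, 59 mm in diameter, 86 mm high, loose; not to be disturbed. Origin under its centre.
- garlic: Bulb of garlic, about 60 mm, loose; not to be disturbed. Origin under its centre.
There are look-alikes about, which are no part of the job. Leave any brown or purple look-alike of the pin alone.

How it is judged:
On the way:
1. The pin lies in the slanted rest, point at the stop, let go (origin and point each within 10 mm of their places in the rest, nothing of the robot touching it) (distance between pin and rest_head below 0.01 m and distance between pin_tip and rest_tip below 0.01 m and contact force between pin and the arm below 0.05 N and contact force between pin and the fingers below 0.05 N), for 0.2 s.
At the end, for the whole second after the job is handed in: The pin stands point down through both fork cheeks and the lug, flange within 3 mm of the fork's top face, flange centre within 4 mm and point within 6 mm of the hole's axis, at rest and released (z of pin in the frame of fork_seat between -0.003 and 0.003 m and horizontal distance between pin and fork_seat below 0.004 m and horizontal distance between pin_tip and fork_seat below 0.006 m and height (world z) of pin_tip below 0.03 m and linear speed of pin below 0.01 m/s); the robot touches nothing.
It fails at once if the chilli jar is moved more than 30 mm (distance of chilli from where it was at the start of the episode above 0.03 m).
It fails at once if the garlic is moved more than 30 mm (distance of garlic from where it was at the start of the episode above 0.03 m).
It also fails if it takes over 61 s, if anything falls off the work surface, if the arm or the gripper's body presses on something with over 40 N, if the wrist force passes 120 N, or if a joint passes its speed limit or range.

## Working session

There is one attempt and no reset: what is moved stays moved. The work goes in short steps, Python scripts to look and compute and a tool call to move; the robot and the scene stay as the last step left them, time stands still between calls to the robot, and variables do not carry over. Pictures are saved under pics/ and viewed, about 8 in all and at most 12, crops included, and the job is handed in when it is done.

Besides the shell and the picture viewer there is one more tool, called as name(argument=value, ...), one argument or row to a line, values as JSON. jog_arm: Moves the arm, as the interface text tells. Its arguments: {"type":"object","properties":{"moves":{"type":"array"},"newtons":{"type":"number"}},"required":["moves"]}

```bash
ls; mkdir -p pics; python3 - <<'E'
from rig import env
import cv2,numpy as np,pickle
np.set_printoptions(precision=4,suppress=True)
print(env.sense(), env.nose_length)
for n in ("top","side"):
    d=env.get_image(n); cv2.imwrite(f"pics/{n}0.png",d["pixels"]); pickle.dump(d,open(f"{n}0.pkl","wb"))
    print(n,d["fx"],d["fy"],d["cx"],d["cy"]);print(d["pose"])
E
```

```text
pics
{'time': 0.0, 'q': array([-1.3585,  0.2074,  1.5429,  0.    ,  1.3935, -0.1505]), 'qvel': array([-0.0002, -0.0005, -0.001 , -0.0005, -0.0003, -0.0002]), 'tau': array([  0.001 , -37.0885, -28.1411,   0.0699,   0.0362,  -0.0002]), 'ee_pos': array([ 0.2039, -0.5368,  0.2123]), 'tcp_rot': array([-3.0878, -0.5663,  0.0001]), 'contact_force': array([-0.8304,  0.1264, -0.5054]), 'torque': array([-0.0029, -0.0019,  0.0122]), 'grip_width': 0.09371646529754823} 0.008
top 551.1969828998072 551.1969828998072 323.2192780443718 237.70545242066316
[[-0.0229 -0.9969  0.0747  0.3881]
 [-0.9997  0.0234  0.0062 -0.0554]
 [-0.0079 -0.0745 -0.9972  1.4152]
 [ 0.      0.      0.      1.    ]]
side 622.4359355880632 622.4359355880632 317.2410315465957 244.15317620229902
[[-0.1645  0.828  -0.5361  1.0971]
 [ 0.9864  0.1374 -0.0905  0.049 ]
 [-0.0012 -0.5437 -0.8393  1.0721]
 [ 0.      0.      0.      1.    ]]
```

View pics/top0.png

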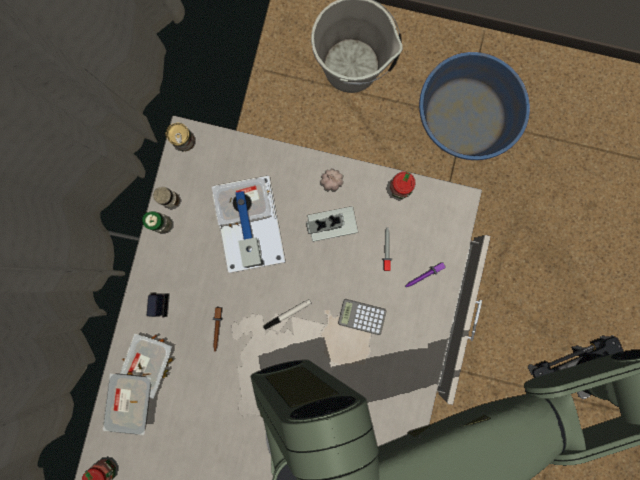

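View pics/side0.png

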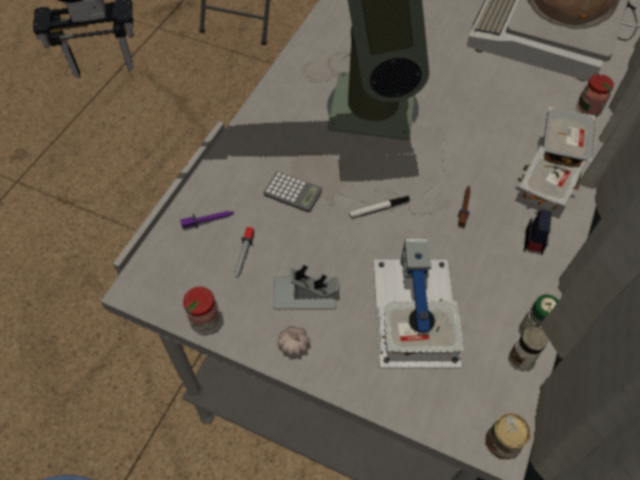

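Top: the pin's red knob is at about (387,267) and its point at (388,229). The rest is at (331,223), the fork at (249,251), the garlic at (331,180) and the chilli at (402,184). Side: knob (248,234), rest (306,285), fork (416,255). Next I'll zoom in on these.

```bash
python3 - <<'E'
import cv2
a=cv2.imread("pics/top0.png")[165:295,205:415]; b=cv2.imread("pics/side0.png")[210:330,225:465]
cv2.imwrite("pics/c1.png",cv2.resize(a[:, :],None,fx=3.8,fy=3.8,interpolation=cv2.INTER_CUBIC))
cv2.imwrite("pics/c2.png",cv2.resize(b,None,fx=3.3,fy=3.3,interpolation=cv2.INTER_CUBIC))
E
```

```text
(no output)
```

View pics/c1.png

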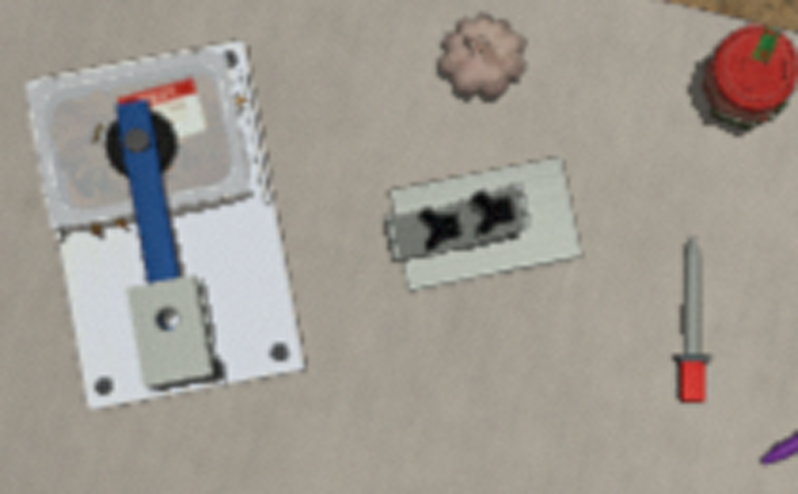

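View pics/c2.png

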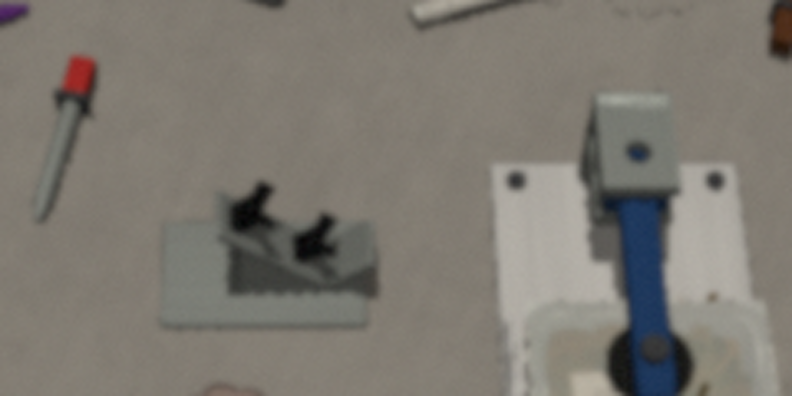

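```bash
cat > h.py <<'E'
import numpy as np,cv2,pickle
np.set_printoptions(precision=4,suppress=True)
def ld(n): return pickle.load(open(n+".pkl","rb"))
def ray(d,p):
    v=d["pose"][:3,:3]@np.array([(p[0]-d["cx"])/d["fx"],(p[1]-d["cy"])/d["fy"],1]); return d["pose"][:3,3],v/np.linalg.norm(v)
def onz(d,p,z):
    o,v=ray(d,p); return o+v*(z-o[2])/v[2]
def tri(da,pa,db,pb):
    (o1,v1),(o2,v2)=ray(da,pa),ray(db,pb); t=np.linalg.lstsq(np.c_[v1,-v2],o2-o1,rcond=None)[0]
    a,b=o1+v1*t[0],o2+v2*t[1]; return (a+b)/2,np.linalg.norm(a-b)
E
python3 - <<'E'
from h import *
T,S=ld("top0"),ld("side0")
c1=lambda x,y:(205+(x+.5)/3.8-.5,165+(y+.5)/3.8-.5); c2=lambda x,y:(225+(x+.5)/3.3-.5,210+(y+.5)/3.3-.5)
print("hole",tri(T,c1(168,320),S,c2(638,152)),onz(T,c1(168,320),.092),onz(S,c2(638,152),.092))
print("clamp knob",tri(T,c1(137,139),S,c2(655,348)))
# rest foot corners at z=6mm
ft=[onz(T,c1(*p),.006)[:2] for p in ((388,190),(408,290),(582,258),(562,157))]
fs=[onz(S,c2(*p),.006)[:2] for p in ((162,222),(162,325),(367,325))]
print("foot top\n",np.array(ft),np.mean(ft,0),"\nside\n",np.array(fs),(fs[0]+fs[2])/2)
x=(ft[0]+ft[1]-ft[2]-ft[3]);print("rest yaw",np.arctan2(x[1],x[0]),"len",np.linalg.norm(x)/2, "w",np.linalg.norm(ft[0]-ft[1]))
print("saddles hi",tri(T,c1(497,212),S,c2(252,208)),"lo",tri(T,c1(440,229),S,c2(315,240)))
# jig base corners z=8
jb=[onz(T,c1(*p),.008)[:2] for p in ((28,82),(245,42),(305,370),(92,407))]
x=jb[0]+jb[1]-jb[2]-jb[3];print("jig",np.array(jb),"yaw",np.arctan2(x[1],x[0]),np.linalg.norm(x)/2)
for d,n,roi in((T,"top",(350,205,410,290)),(S,"side",(225,220,260,285))):
    x0,y0,x1,y1=roi; im=d["pixels"][y0:y1,x0:x1].astype(int); b,g,r=im[...,0],im[...,1],im[...,2]
    m=((r>130)&(g<90)).astype(np.uint8); ys,xs=np.nonzero(m); k=(xs.mean()+x0,ys.mean()+y0)
    print(n,"knob",k,len(xs),onz(d,k,.011),cv2.minAreaRect(np.c_[xs,ys].astype(np.float32)))
print("knob tri",tri(T,(c1(692,380)),S,c2(79,76)),"tip",tri(T,c1(692,238),S,c2(40,219)),"flange",tri(T,c1(692,357),S,c2(75,100)))
print("tips",onz(T,c1(692,238),.006),onz(S,c2(40,219),.006), "fl",onz(T,c1(692,357),.012),onz(S,c2(75,100),.012))
for n,p,q,z in(("chilli",(755,75),(0,0),.086),("garlic",(482,57),(0,0),.03)): print(n,onz(T,c1(*p),z))
E
```

```text
hole (array([0.4646, 0.1322, 0.0904]), np.float64(0.0006315323390085834)) [0.4645 0.1323 0.092 ] [0.4657 0.1318 0.092 ]
clamp knob (array([0.5817, 0.1515, 0.0832]), np.float64(0.0009300740172791476))
foot top
 [[ 0.5541 -0.0057]
 [ 0.4859 -0.0178]
 [ 0.5048 -0.1356]
 [ 0.5737 -0.124 ]] [ 0.5296 -0.0708] 
side
 [[ 0.5062 -0.1379]
 [ 0.5736 -0.124 ]
 [ 0.5542 -0.0068]] [ 0.5302 -0.0723]
rest yaw 1.7326535771694955 len 0.11965970636283627 w 0.06922193735327455
saddles hi (array([ 0.5296, -0.0776,  0.0789]), np.float64(0.0005908676264261614)) lo (array([ 0.5233, -0.0416,  0.042 ]), np.float64(0.0018004473845743085))
jig [[0.6335 0.2374]
 [0.6574 0.0894]
 [0.4335 0.0525]
 [0.412  0.1961]] yaw 0.17380742639008231 0.2260560477197296
top knob (np.float64(386.94642857142856), np.float64(265.0)) 56 [ 0.4198 -0.2072  0.011 ] ((36.5, 60.0), (10.0, 5.0), 90.0)
side knob (np.float64(248.1), np.float64(231.5142857142857)) 70 [ 0.412  -0.2109  0.011 ] ((23.05479621887207, 11.520548820495605), (6.788386821746826, 10.533703804016113), 20.556045532226562)
knob tri (array([ 0.4207, -0.2063,  0.0204]), np.float64(0.0012940818346313515)) tip (array([ 0.5165, -0.2102,  0.0067]), np.float64(7.140784980542039e-05)) flange (array([ 0.4359, -0.2065,  0.0163]), np.float64(0.0002010041964899429))
tips [ 0.5166 -0.2102  0.006 ] [ 0.5161 -0.2104  0.006 ] fl [ 0.4361 -0.207   0.012 ] [ 0.4332 -0.2074  0.012 ]
chilli [ 0.6131 -0.245   0.086 ]
garlic [ 0.6391 -0.0712  0.03  ]
```

```bash
cat >> h.py <<'E'
from scipy.spatial.transform import Rotation as Ro
def tool(yaw,tilt): # tool down, tool x at world yaw; then turned about tool y
    return Ro.from_euler('z',yaw)*Ro.from_euler('x',np.pi)*Ro.from_euler('y',tilt)
def rows(p,R,n,s=None):
    """n rows of tool-frame (dp cm, twist) from the sensed pose to (p,R), path straight"""
    if s is None:
        from rig import env; s=env.sense()
    R0=Ro.from_rotvec(s["tcp_rot"]); p0=s["ee_pos"]; tw=(R0.inv()*R).as_rotvec()/n; dp=(np.array(p)-p0)/n
    print("t",s["time"],"from",p0,"F",s["contact_force"],"grip",s["grip_width"],"q",s["q"]); print("total mm",1000*dp*n,"turn",tw*n)
    for i in range(n):
        d=(R0*Ro.from_rotvec(tw*i)).inv().apply(dp)*100
        print(i,np.round(d,2),np.round(tw,3))
E
python3 -c "
from h import *
rows((.4685,-.2081,.09),tool(-.044,-.075),9)"
```

```text
t 0.1 from [ 0.2039 -0.5369  0.2124] F [-0.188  -0.3906 -0.0846] grip 0.09394234052855881 q [-1.3585  0.2073  1.5428 -0.      1.3935 -0.1505]
total mm [ 264.6183  328.7587 -122.4015] turn [ 0.0132 -0.0738  0.4067]
0 [ 4.04 -2.37  1.37] [ 0.001 -0.008  0.045]
1 [ 3.94 -2.55  1.34] [ 0.001 -0.008  0.045]
2 [ 3.84 -2.72  1.31] [ 0.001 -0.008  0.045]
3 [ 3.72 -2.89  1.28] [ 0.001 -0.008  0.045]
4 [ 3.6  -3.05  1.26] [ 0.001 -0.008  0.045]
5 [ 3.47 -3.21  1.23] [ 0.001 -0.008  0.045]
6 [ 3.33 -3.36  1.21] [ 0.001 -0.008  0.045]
7 [ 3.18 -3.51  1.19] [ 0.001 -0.008  0.045]
8 [ 3.03 -3.65  1.17] [ 0.001 -0.008  0.045]
```

jog_arm(
  moves=[
    {"dp":[4.04,-2.37,1.37],"twist":[0.001,-0.008,0.045],"jaw":5},
    {"dp":[3.94,-2.55,1.34],"twist":[0.001,-0.008,0.045],"jaw":5},
    {"dp":[3.84,-2.72,1.31],"twist":[0.001,-0.008,0.045],"jaw":5},
    {"dp":[3.72,-2.89,1.28],"twist":[0.001,-0.008,0.045],"jaw":5},
    {"dp":[3.6,-3.05,1.26],"twist":[0.001,-0.008,0.045],"jaw":5},
    {"dp":[3.47,-3.21,1.23],"twist":[0.001,-0.008,0.045],"jaw":5},
    {"dp":[3.33,-3.36,1.21],"twist":[0.001,-0.008,0.045],"jaw":5},
    {"dp":[3.18,-3.51,1.19],"twist":[0.001,-0.008,0.045],"jaw":5},
    {"dp":[3.03,-3.65,1.17],"twist":[0.001,-0.008,0.045],"jaw":5},
  ],
  newtons=30,
)

```text
time: 1.23
ee_pos: [0.4754, -0.2024, 0.0831]
tcp_rot: [3.136, -0.1, -0.12]
contact_force: [0.2, -1.0, 0.0]
grip_width: 0.0496
```

```bash
python3 -c "
from h import *
rows((.4685,-.2081,.0115),tool(-.044,-.075),4)"
```

```text
t 1.225 from [ 0.4754 -0.2024  0.0831] F [ 0.2493 -1.0051  0.0176] grip 0.04961451842001368 q [-0.5445  0.28    1.7456 -0.0423  1.1817  1.1077]
total mm [ -6.8652  -5.7356 -71.6047] turn [ 0.003   0.0011 -0.0202]
0 [-0.03  0.15  1.8 ] [ 0.001  0.    -0.005]
1 [-0.03  0.15  1.8 ] [ 0.001  0.    -0.005]
2 [-0.03  0.15  1.8 ] [ 0.001  0.    -0.005]
3 [-0.03  0.15  1.8 ] [ 0.001  0.    -0.005]
```

jog_arm(
  moves=[
    {"dp":[-0.03,0.15,1.8],"twist":[0,0,-0.005],"jaw":5},
    {"dp":[-0.03,0.15,1.8],"twist":[0,0,-0.005],"jaw":5},
    {"dp":[-0.03,0.15,1.0],"twist":[0,0,-0.005],"jaw":5},
    {"dp":[0,0,0],"twist":[0,0,0],"jaw":5},
  ],
)

```text
time: 1.72
ee_pos: [0.4711, -0.202, 0.0335]
tcp_rot: [-3.137, 0.065, 0.126]
contact_force: [0.8, 0.5, 0.3]
grip_width: 0.0498
```

```bash
python3 -c "
from h import *
rows((.4685,-.2081,.0115),tool(-.044,-.075),2)"
```

```text
t 1.725 from [ 0.4711 -0.202   0.0335] F [0.795  0.4637 0.3335] grip 0.04976246317999315 q [-0.5482  0.3503  1.7771 -0.0444  1.0845  1.0861]
total mm [ -2.5852  -6.0884 -21.9634] turn [0.0007 0.0051 0.0026]
0 [-0.03  0.31  1.1 ] [0.    0.003 0.001]
1 [-0.03  0.31  1.1 ] [0.    0.003 0.001]
```

jog_arm(
  moves=[
    {"dp":[-0.03,0.31,1.0],"twist":[0,0.003,0],"jaw":5},
    {"dp":[-0.03,0.31,0.8],"twist":[0,0.003,0],"jaw":5},
    {"dp":[0,0,0],"twist":[0,0,0],"jaw":5},
  ],
)

```text
time: 2.1
ee_pos: [0.4693, -0.2098, 0.0156]
tcp_rot: [3.139, -0.067, -0.113]
contact_force: [-0.5, -0.2, 0.4]
grip_width: 0.05
```

```bash
python3 - <<'E'
from h import *
from rig import env
rows((.4685,-.2081,.0115),tool(-.044,-.075),1)
d=env.get_image("side");a=d["pixels"][150:330,150:390];cv2.imwrite("pics/s1.png",cv2.resize(a,None,fx=3.3,fy=3.3,interpolation=cv2.INTER_CUBIC))
E
```

```text
t 2.1 from [ 0.4693 -0.2098  0.0156] F [-0.4903 -0.159   0.3703] grip 0.0500284619535784 q [-0.5644  0.3768  1.7869 -0.0432  1.0396  1.0722]
total mm [-0.7846  1.7011 -4.1047] turn [ 0.0019 -0.0034  0.0011]
0 [-0.06 -0.17  0.42] [ 0.002 -0.003  0.001]
```

View pics/s1.png

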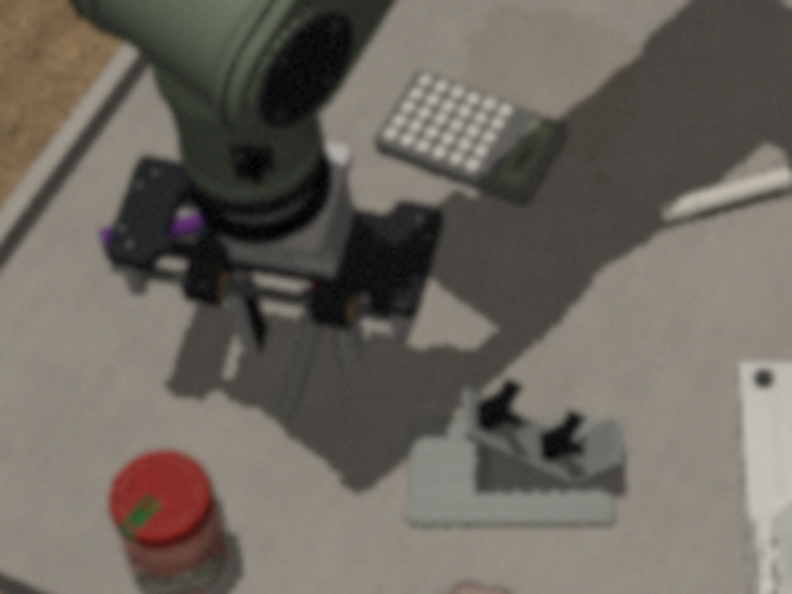

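The pin's shank is at crop (300,365), between the open fingers, with its point at (285,415), and nothing else is near. I'll lower the last 4 mm and grip.

jog_arm(
  moves=[
    {"dp":[-0.06,-0.17,0.4],"twist":[0,0,0],"jaw":5},
    {"dp":[0,0,0],"twist":[0,0,0],"jaw":0.8},
    {"dp":[0,0,0],"twist":[0,0,0],"jaw":0.8},
    {"dp":[0,0,0],"twist":[0,0,0],"jaw":0.8},
    {"dp":[0,0,0],"twist":[0,0,0],"jaw":0.8},
    {"dp":[0,0,0],"twist":[0,0,0],"jaw":0.8},
  ],
  newtons=30,
)

```text
time: 2.9
ee_pos: [0.4696, -0.2084, 0.0127]
tcp_rot: [3.137, -0.067, -0.109]
contact_force: [0.5, 0.2, -0.7]
grip_width: 0.0111
```

```bash
python3 - <<'E'
from h import *
rows((.4685,-.2081,.0115),tool(-.044,-.075),1)
# rest geometry
yaw=1.733; o=np.array([.530,-.0715,0]); ex=np.array([np.cos(yaw),np.sin(yaw),0])
tip=o+.055*ex+[0,0,.034]; a=(ex-[0,0,1])/2**.5; head=tip-.08*a
R=tool(yaw,-np.pi/4); print("tip",tip,"head",head,"check axis",R.as_matrix()[:,0],a)
E
```

```text
t 2.9 from [ 0.4696 -0.2084  0.0127] F [ 0.4874  0.1824 -0.6726] grip 0.0111264635110274 q [-0.5618  0.3796  1.7907 -0.0432  1.0303  1.0747]
total mm [-1.1476  0.2621 -1.2131] turn [ 0.0032 -0.0058  0.0014]
0 [-0.11 -0.02  0.13] [ 0.003 -0.006  0.001]
tip [ 0.5211 -0.0172  0.034 ] head [ 0.5303 -0.073   0.0906] check axis [-0.1142  0.6978 -0.7071] [-0.1142  0.6978 -0.7071]
```

```bash
cat >> h.py <<'E'
yaw=1.733; o=np.array([.530,-.0715,0]); ex=np.array([np.cos(yaw),np.sin(yaw),0])
tip=o+.055*ex+[0,0,.034]; a=(ex-[0,0,1])/2**.5; head=tip-.08*a
RR=tool(yaw,-np.pi/4)
def resttcp(back=0,up=0,g=.033,h=.004): # back up the slope, up off the axis
    return head-RR.apply([-g,0,h])-back*a-RR.apply([0,0,up])
E
python3 - <<'E'
from h import *
print(resttcp(),resttcp(.006,.1))
rows(resttcp(.006,.1),RR,14,dict(time=0,ee_pos=np.array([.4696,-.2084,.16]),tcp_rot=np.array([3.137,-.067,-.109]),contact_force=0,grip_width=0,q=0))
E
```

```text
[ 0.526  -0.0472  0.0701] [0.5153 0.0184 0.145 ]
t 0 from [ 0.4696 -0.2084  0.16  ] F 0 grip 0 q 0
total mm [ 45.694  226.7671 -14.9842] turn [-0.7456 -0.5115 -1.6432]
0 [ 0.26 -1.63  0.08] [-0.053 -0.037 -0.117]
1 [ 0.45 -1.59 -0.02] [-0.053 -0.037 -0.117]
2 [ 0.64 -1.52 -0.12] [-0.053 -0.037 -0.117]
3 [ 0.8  -1.43 -0.22] [-0.053 -0.037 -0.117]
4 [ 0.95 -1.31 -0.33] [-0.053 -0.037 -0.117]
5 [ 1.09 -1.17 -0.43] [-0.053 -0.037 -0.117]
6 [ 1.2  -1.01 -0.53] [-0.053 -0.037 -0.117]
7 [ 1.28 -0.84 -0.63] [-0.053 -0.037 -0.117]
8 [ 1.35 -0.65 -0.72] [-0.053 -0.037 -0.117]
9 [ 1.38 -0.45 -0.79] [-0.053 -0.037 -0.117]
10 [ 1.39 -0.24 -0.86] [-0.053 -0.037 -0.117]
11 [ 1.38 -0.03 -0.92] [-0.053 -0.037 -0.117]
12 [ 1.33  0.18 -0.97] [-0.053 -0.037 -0.117]
13 [ 1.26  0.39 -1.  ] [-0.053 -0.037 -0.117]
```

jog_arm(
  moves=[
    {"dp":[0,0,-2],"twist":[0,0,0],"jaw":0.8},
    {"dp":[0,0,-3.5],"twist":[0,0,0],"jaw":0.8},
    {"dp":[0,0,-3.5],"twist":[0,0,0],"jaw":0.8},
    {"dp":[0,0,-3.5],"twist":[0,0,0],"jaw":0.8},
    {"dp":[0,0,-1],"twist":[0,0,0],"jaw":0.8},
  ],
)

```text
time: 3.52
ee_pos: [0.4767, -0.2067, 0.1477]
tcp_rot: [-3.136, 0.067, 0.119]
contact_force: [-0.5, 0.0, -0.5]
grip_width: 0.0108
```

```bash
python3 - <<'E'
from h import *
rows(resttcp(.006,.12),RR,14)
E
```

```text
t 3.525 from [ 0.4767 -0.2067  0.1477] F [-0.5019  0.0482 -0.4792] grip 0.010828338308805294 q [-0.5524  0.2048  1.6886 -0.0371  1.3152  1.0716]
total mm [ 36.2827 239.0047  11.4365] turn [-0.754  -0.5111 -1.6394]
0 [ 0.18 -1.72 -0.09] [-0.054 -0.037 -0.117]
1 [ 0.37 -1.68 -0.2 ] [-0.054 -0.037 -0.117]
2 [ 0.56 -1.61 -0.3 ] [-0.054 -0.037 -0.117]
3 [ 0.73 -1.51 -0.41] [-0.054 -0.037 -0.117]
4 [ 0.88 -1.4  -0.52] [-0.054 -0.037 -0.117]
5 [ 1.02 -1.25 -0.62] [-0.054 -0.037 -0.117]
6 [ 1.13 -1.09 -0.72] [-0.054 -0.037 -0.117]
7 [ 1.22 -0.91 -0.82] [-0.054 -0.037 -0.117]
8 [ 1.28 -0.72 -0.91] [-0.054 -0.037 -0.117]
9 [ 1.32 -0.51 -0.99] [-0.054 -0.037 -0.117]
10 [ 1.33 -0.3  -1.06] [-0.054 -0.037 -0.117]
11 [ 1.31 -0.09 -1.12] [-0.054 -0.037 -0.117]
12 [ 1.27  0.12 -1.17] [-0.054 -0.037 -0.117]
13 [ 1.2   0.33 -1.2 ] [-0.054 -0.037 -0.117]
```

jog_arm(
  moves=[
    {"dp":[0.18,-1.72,-0.5],"twist":[-0.054,-0.037,-0.117],"jaw":0.8},
    {"dp":[0.37,-1.68,-0.6],"twist":[-0.054,-0.037,-0.117],"jaw":0.8},
    {"dp":[0.56,-1.61,-0.6],"twist":[-0.054,-0.037,-0.117],"jaw":0.8},
    {"dp":[0.73,-1.51,-0.6],"twist":[-0.054,-0.037,-0.117],"jaw":0.8},
    {"dp":[0.88,-1.4,-0.6],"twist":[-0.054,-0.037,-0.117],"jaw":0.8},
    {"dp":[1.02,-1.25,-0.6],"twist":[-0.054,-0.037,-0.117],"jaw":0.8},
    {"dp":[1.13,-1.09,-0.7],"twist":[-0.054,-0.037,-0.117],"jaw":0.8},
    {"dp":[1.22,-0.91,-0.8],"twist":[-0.054,-0.037,-0.117],"jaw":0.8},
    {"dp":[1.28,-0.72,-0.9],"twist":[-0.054,-0.037,-0.117],"jaw":0.8},
    {"dp":[1.32,-0.51,-1.0],"twist":[-0.054,-0.037,-0.117],"jaw":0.8},
  ],
)

```text
time: 4.78
ee_pos: [0.4951, -0.0296, 0.1547]
tcp_rot: [2.14, 1.523, -0.596]
contact_force: [-0.7, -0.0, -1.3]
grip_width: 0.0112
```

```bash
python3 - <<'E'
from h import *
rows(resttcp(.006,.12),RR,6)
E
```

```text
t 4.775 from [ 0.4951 -0.0296  0.1547] F [-0.6941 -0.0323 -1.3483] grip 0.011156608825542393 q [ 0.1468  0.2874  1.7153 -0.6094  1.3888  0.6719]
total mm [17.8731 61.9573  4.5028] turn [-0.2186 -0.1357 -0.4202]
0 [ 0.83 -0.01 -0.69] [-0.036 -0.023 -0.07 ]
1 [ 0.81  0.07 -0.71] [-0.036 -0.023 -0.07 ]
2 [ 0.79  0.15 -0.72] [-0.036 -0.023 -0.07 ]
3 [ 0.76  0.23 -0.73] [-0.036 -0.023 -0.07 ]
4 [ 0.72  0.31 -0.74] [-0.036 -0.023 -0.07 ]
5 [ 0.68  0.39 -0.74] [-0.036 -0.023 -0.07 ]
```

jog_arm(
  moves=[
    {"dp":[0.83,0,-0.69],"twist":[-0.036,-0.023,-0.07],"jaw":0.8},
    {"dp":[0.81,0.07,-0.71],"twist":[-0.036,-0.023,-0.07],"jaw":0.8},
    {"dp":[0.79,0.15,-0.72],"twist":[-0.036,-0.023,-0.07],"jaw":0.8},
    {"dp":[0.76,0.23,-0.73],"twist":[-0.036,-0.023,-0.07],"jaw":0.8},
    {"dp":[0.72,0.31,-0.74],"twist":[-0.036,-0.023,-0.07],"jaw":0.8},
    {"dp":[0.6,0.3,-0.6],"twist":[-0.03,-0.02,-0.06],"jaw":0.8},
    {"dp":[0,0,0],"twist":[0,0,0],"jaw":0.8},
  ],
)

```text
time: 5.65
ee_pos: [0.508, 0.0357, 0.1512]
tcp_rot: [1.576, 1.896, -0.676]
contact_force: [0.7, 0.1, -1.0]
grip_width: 0.011
```

```bash
python3 - <<'E'
from h import *
from rig import env
rows(resttcp(.006,.03),RR,5)
for n,r in(("side",(120,300,250,430)),("top",(140,280,240,430))):
    d=env.get_image(n);pickle.dump(d,open(n+"2.pkl","wb"));cv2.imwrite(f"pics/{n}2.png",d["pixels"])
a=cv2.imread("pics/side2.png")[140:340,220:460];cv2.imwrite("pics/s2.png",cv2.resize(a,None,fx=3,fy=3,interpolation=cv2.INTER_CUBIC))
E
```

```text
t 5.65 from [0.508  0.0357 0.1512] F [ 0.6581  0.092  -1.0025] grip 0.01103142708547169 q [ 0.3601  0.3276  1.7553 -0.792   1.3482  0.4773]
total mm [ 15.3238 -66.2181 -55.6703] turn [-0.004   0.0024  0.0234]
0 [-0.17  0.09  1.75] [-0.001  0.     0.005]
1 [-0.17  0.09  1.75] [-0.001  0.     0.005]
2 [-0.17  0.09  1.75] [-0.001  0.     0.005]
3 [-0.17  0.09  1.75] [-0.001  0.     0.005]
4 [-0.17  0.09  1.75] [-0.001  0.     0.005]
```

View pics/s2.png

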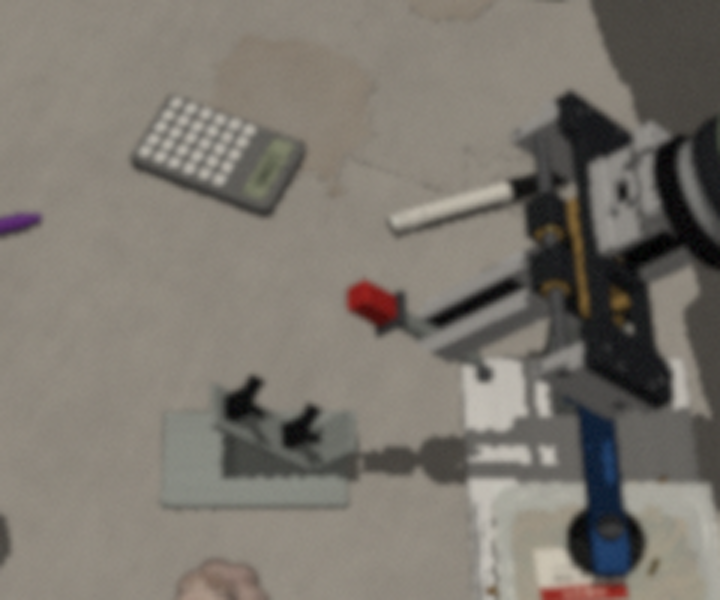

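The pin is held at about 45°: knob at crop (372,301), and its point seems to be at (487,372). I'll compare these with the assumed grasp.

```bash
cat >> h.py <<'E'
def proj(d,P):
    c=np.linalg.inv(d["pose"])@np.r_[P,1]; return np.array([d["fx"]*c[0]/c[2]+d["cx"],d["fy"]*c[1]/c[2]+d["cy"]])
def red(d,x0,y0,x1,y1):
    im=d["pixels"][y0:y1,x0:x1].astype(int); m=(im[...,2]>100)&(im[...,1]<70)&(im[...,0]<90); ys,xs=np.nonzero(m); return xs.mean()+x0,ys.mean()+y0,len(xs)
E
python3 - <<'E'
from h import *
from rig import env
s=env.sense();R=Ro.from_rotvec(s["tcp_rot"]);p=s["ee_pos"];S,T=ld("side2"),ld("top2")
k=p+R.apply([-.0515,0,.004]);t=p+R.apply([.047,0,.004])
print("pred knob",k,proj(S,k),proj(T,k),"tip",proj(S,t),proj(T,t))
ks=red(S,325,220,365,260);print(ks)
kt=red(T,280,180,380,300);print(kt);print(tri(T,kt[:2],S,ks[:2]))
cv2.imwrite("pics/t2.png",cv2.resize(T["pixels"][190:270,260:370],None,fx=5,fy=5,interpolation=cv2.INTER_CUBIC))
E
```

```text
pred knob [ 0.5157 -0.0034  0.1853] [343.6688 240.3975] [303.0589 222.3468] tip [380.9267 260.7815] [275.6799 231.6153]
(np.float64(343.05405405405406), np.float64(238.95495495495496), 111)
(np.float64(302.5875), np.float64(221.8875), 80)
(array([ 0.5164, -0.0036,  0.1906]), np.float64(0.001952322962371541))
```

jog_arm(
  moves=[
    {"dp":[-0.17,0.09,1.75],"twist":[0,0,0.006],"jaw":0.8},
    {"dp":[-0.17,0.09,1.75],"twist":[0,0,0.006],"jaw":0.8},
    {"dp":[-0.17,0.09,1.75],"twist":[0,0,0.006],"jaw":0.8},
    {"dp":[-0.17,0.09,1.75],"twist":[0,0,0.006],"jaw":0.8},
    {"dp":[0,0.09,1.0],"twist":[0,0,0],"jaw":0.8},
    {"dp":[0,0,0],"twist":[0,0,0],"jaw":0.8},
  ],
)

```text
time: 6.5
ee_pos: [0.5229, -0.032, 0.0958]
tcp_rot: [1.605, 1.868, -0.668]
contact_force: [-0.0, -0.1, -1.2]
grip_width: 0.0111
```

```bash
python3 - <<'E'
from h import *
rows(resttcp(.006,.0),RR,4)
E
```

```text
t 6.5 from [ 0.5229 -0.032   0.0958] F [-0.0286 -0.1282 -1.1548] grip 0.011055340292982873 q [ 0.2286  0.3924  1.8125 -0.8654  1.1885  0.523 ]
total mm [  3.8204 -19.4254 -21.4517] turn [-0.0089  0.0021 -0.0074]
0 [0.03 0.02 0.73] [-0.002  0.001 -0.002]
1 [0.03 0.02 0.73] [-0.002  0.001 -0.002]
2 [0.03 0.02 0.73] [-0.002  0.001 -0.002]
3 [0.03 0.02 0.73] [-0.002  0.001 -0.002]
```

jog_arm(
  moves=[
    {"dp":[0.03,0.02,0.7],"twist":[-0.003,0,-0.002],"jaw":0.8},
    {"dp":[0.03,0.02,0.7],"twist":[-0.003,0,-0.002],"jaw":0.8},
    {"dp":[0.03,0.02,0.6],"twist":[-0.003,0,-0.002],"jaw":0.8},
    {"dp":[0,0,0],"twist":[0,0,0],"jaw":0.8},
  ],
)

```text
time: 7.0
ee_pos: [0.5265, -0.0452, 0.0806]
tcp_rot: [1.592, 1.874, -0.658]
contact_force: [0.1, 0.7, -1.3]
grip_width: 0.0111
```

```bash
python3 - <<'E'
from h import *
rows(resttcp(.006,.0),RR,1)
E
```

```text
t 7.0 from [ 0.5265 -0.0452  0.0806] F [ 0.0656  0.6502 -1.2819] grip 0.011056678190113826 q [ 0.2025  0.4106  1.8291 -0.8935  1.14    0.5341]
total mm [ 0.1941 -6.1973 -6.34  ] turn [ 0.003   0.002  -0.0011]
0 [ 0.02 -0.08  0.88] [ 0.003  0.002 -0.001]
```

jog_arm(
  moves=[
    {"dp":[0,-0.04,0.3],"twist":[0,0,0],"jaw":0.8},
    {"dp":[0,-0.04,0.3],"twist":[0,0,0],"jaw":0.8},
    {"dp":[0,0,0.2],"twist":[0,0,0],"jaw":0.8},
    {"dp":[0,0,0],"twist":[0,0,0],"jaw":0.8},
  ],
)

```text
time: 7.5
ee_pos: [0.5262, -0.0504, 0.0758]
tcp_rot: [1.594, 1.873, -0.659]
contact_force: [-0.9, 0.9, -0.7]
grip_width: 0.0107
```

```bash
python3 - <<'E'
from h import *
rows(resttcp(.0,.0),RR,1)
E
```

```text
t 7.5 from [ 0.5262 -0.0504  0.0758] F [-0.9406  0.8913 -0.6518] grip 0.010672318593278924 q [ 0.1928  0.4166  1.8346 -0.9013  1.1276  0.5397]
total mm [-0.1521  3.1619 -5.7214] turn [ 0.0023  0.0022 -0.0021]
0 [0.63 0.03 0.18] [ 0.002  0.002 -0.002]
```

jog_arm(
  moves=[
    {"dp":[0.2,0.02,0.15],"twist":[0,0,0],"jaw":0.8},
    {"dp":[0.2,0,0.1],"twist":[0,0,0],"jaw":0.8},
    {"dp":[0,0,0],"twist":[0,0,0],"jaw":0.8},
  ],
)

```text
time: 7.88
ee_pos: [0.5253, -0.0504, 0.0743]
tcp_rot: [1.593, 1.868, -0.666]
contact_force: [-1.6, 0.7, -1.5]
grip_width: 0.0108
```

```bash
python3 - <<'E'
from h import *
from rig import env
rows(resttcp(.0,.0),RR,1)
for n in("side","top"):
    d=env.get_image(n);pickle.dump(d,open(n+"3.pkl","wb"))
    if n=="side": cv2.imwrite("pics/s3.png",cv2.resize(d["pixels"][210:330,250:410],None,fx=5,fy=5,interpolation=cv2.INTER_CUBIC))
E
```

```text
t 7.875 from [ 0.5253 -0.0504  0.0743] F [-1.6083  0.657  -1.5049] grip 0.01083365482644012 q [ 0.196   0.4231  1.8336 -0.9061  1.1323  0.5489]
total mm [ 0.7475  3.1419 -4.1897] turn [-0.0011  0.0085 -0.0031]
0 [0.51 0.12 0.08] [-0.001  0.008 -0.003]
```

View pics/s3.png

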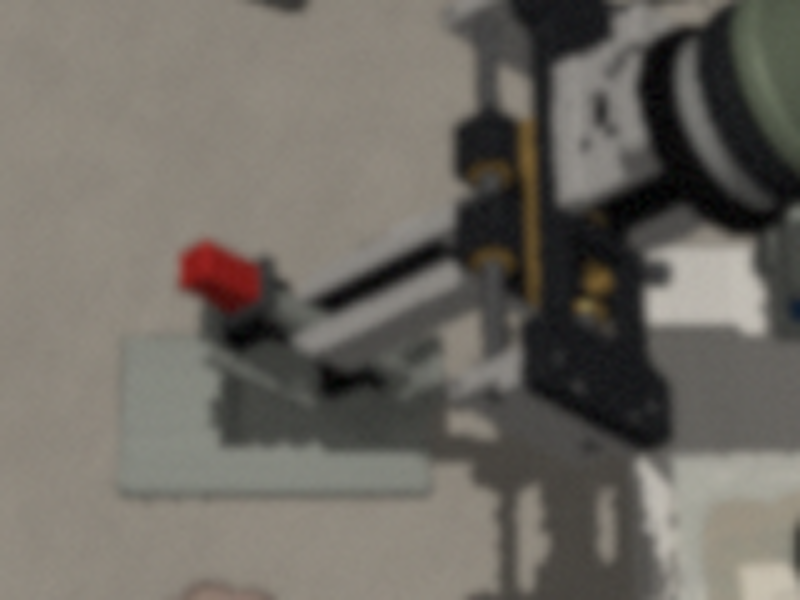

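The pin lies over the rest, with its knob at crop (220,275) by the upper saddle. I'll slide it on to the stop, then check the force.

jog_arm(
  moves=[
    {"dp":[0.4,0.05,0.05],"twist":[0,0.004,0],"jaw":0.8},
    {"dp":[0.3,0.05,0],"twist":[0,0.004,0],"jaw":0.8},
    {"dp":[0,0,0],"twist":[0,0,0],"jaw":0.8},
  ],
)

```text
time: 8.35
ee_pos: [0.5248, -0.0474, 0.0712]
tcp_rot: [1.597, 1.869, -0.668]
contact_force: [-2.1, 2.1, 2.0]
grip_width: 0.011
```

```bash
python3 - <<'E'
from h import *
from rig import env
rows(resttcp(.0,.0),RR,1)
E
```

```text
t 8.35 from [ 0.5248 -0.0474  0.0712] F [-2.0621  2.0742  2.036 ] grip 0.01100566224488288 q [ 0.2007  0.4307  1.8297 -0.9015  1.1349  0.5533]
total mm [ 1.2228  0.2156 -1.0936] turn [-0.0047  0.0065 -0.0035]
0 [0.08 0.12 0.08] [-0.005  0.006 -0.004]
```

jog_arm(
  moves=[
    {"dp":[0,0,0],"twist":[0,0,0],"jaw":1.3},
    {"dp":[0,0,0],"twist":[0,0,0],"jaw":2.8},
    {"dp":[0,0,0],"twist":[0,0,0],"jaw":2.8},
    {"dp":[0,0,0],"twist":[0,0,0],"jaw":2.8},
    {"dp":[0,0,-1],"twist":[0,0,0],"jaw":2.8},
    {"dp":[0,0,-2],"twist":[0,0,0],"jaw":2.8},
    {"dp":[0,0,-3],"twist":[0,0,0],"jaw":2.8},
    {"dp":[0,0,-4],"twist":[0,0,0],"jaw":2.8},
    {"dp":[0,0,0],"twist":[0,0,0],"jaw":2.8},
  ],
)

```text
time: 9.48
ee_pos: [0.5153, 0.0279, 0.1462]
tcp_rot: [1.595, 1.87, -0.66]
contact_force: [0.3, -0.9, -1.2]
grip_width: 0.0279
```

```bash
python3 - <<'E'
from h import *
from rig import env
S=env.get_image("side");T=env.get_image("top");pickle.dump(S,open("side4.pkl","wb"));pickle.dump(T,open("top4.pkl","wb"))
k=head-.0185*a; print("exp knob",k,proj(S,k),proj(T,k)); fc=head-.032*a; print("end",proj(S,fc),proj(T,fc),"head",proj(S,head),proj(T,head),"tip",proj(S,tip),proj(T,tip))
ks=red(S,270,230,330,300);print(ks)
kt=red(T,280,190,380,270);print(kt,tri(T,kt[:2],S,ks[:2]))
A=cv2.resize(S["pixels"][230:310,260:360],None,fx=4,fy=4,interpolation=cv2.INTER_CUBIC);B=cv2.resize(T["pixels"][185:265,285:385],None,fx=4,fy=4,interpolation=cv2.INTER_CUBIC)
cv2.imwrite("pics/r4.png",np.hstack([A,B]));rows(head,RR,1)
E
```

```text
exp knob [ 0.5324 -0.086   0.1037] [295.6977 266.4471] [338.9301 218.1083]
end [290.2313 263.7111] [342.9627 216.9272] head [303.0643 270.134 ] [333.4969 219.6995] tip [333.3547 285.2943] [311.1714 226.2379]
(np.float64(295.7878787878788), np.float64(264.6161616161616), 99)
(np.float64(337.9264705882353), np.float64(218.01470588235293), 68) (array([ 0.5321, -0.0845,  0.1101]), np.float64(0.0022084240315759216))
t 9.575 from [0.5132 0.0257 0.1436] F [-0.2163  0.4788  0.196 ] grip 0.028379592315543278 q [ 0.3402  0.3401  1.7592 -0.804   1.3256  0.5033]
total mm [ 17.0139 -98.7686 -52.9903] turn [-0.0041  0.0049 -0.0024]
0 [-3.29  0.14 10.85] [-0.004  0.005 -0.002]
```

View pics/r4.png

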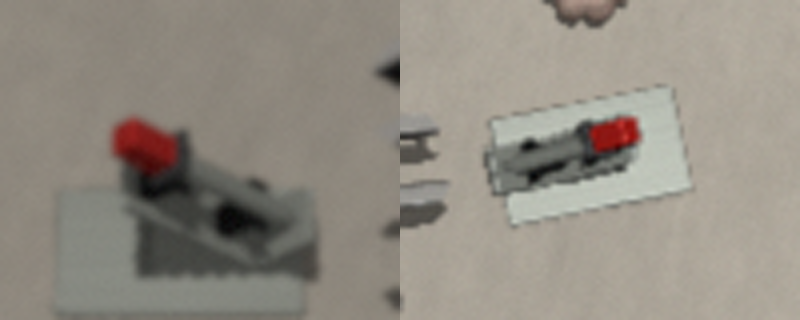

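The pin lies in the rest: knob at left-half (145,145) and right-half (613,133), both matching the expected projections to about 2 px. Milestone 1 is done, so now I'll swing over for the end-on grip.

```bash
python3 - <<'E'
from h import *
m=np.array([.525,-.06,.22]);rows(m,tool(yaw,0),6)
rows(head-.1*a,tool(yaw,np.pi/4),7,dict(time=0,ee_pos=m,tcp_rot=tool(yaw,0).as_rotvec(),contact_force=0,grip_width=0,q=0))
E
```

```text
t 9.575 from [0.5132 0.0257 0.1436] F [-0.2163  0.4788  0.196 ] grip 0.028379592315543278 q [ 0.3402  0.3401  1.7592 -0.804   1.3256  0.5033]
total mm [ 11.7606 -85.7206  76.4412] turn [-0.0029  0.7903 -0.0039]
0 [-1.92 -0.03  0.13] [-0.     0.132 -0.001]
1 [-1.92 -0.03 -0.13] [-0.     0.132 -0.001]
2 [-1.89 -0.03 -0.38] [-0.     0.132 -0.001]
3 [-1.82 -0.04 -0.62] [-0.     0.132 -0.001]
4 [-1.72 -0.04 -0.85] [-0.     0.132 -0.001]
5 [-1.6  -0.04 -1.07] [-0.     0.132 -0.001]
t 0 from [ 0.525 -0.06   0.22 ] F 0 grip 0 q 0
total mm [ 16.6726 -82.8305 -58.7208] turn [0.     0.7854 0.    ]
0 [-1.21  0.04  0.84] [0.    0.112 0.   ]
1 [-1.29  0.04  0.7 ] [0.    0.112 0.   ]
2 [-1.36  0.04  0.55] [0.    0.112 0.   ]
3 [-1.42  0.04  0.39] [0.    0.112 0.   ]
4 [-1.45  0.04  0.23] [0.    0.112 0.   ]
5 [-1.47  0.04  0.07] [0.    0.112 0.   ]
6 [-1.47  0.04 -0.1 ] [0.    0.112 0.   ]
```

jog_arm(
  moves=[
    {"dp":[-1.9,0,0.1],"twist":[0,0.132,0],"jaw":4},
    {"dp":[-1.9,0,-0.13],"twist":[0,0.132,0],"jaw":4},
    {"dp":[-1.9,0,-0.4],"twist":[0,0.132,0],"jaw":4},
    {"dp":[-1.8,0,-0.6],"twist":[0,0.132,0],"jaw":4},
    {"dp":[-1.7,0,-0.85],"twist":[0,0.132,0],"jaw":4},
    {"dp":[-1.6,0,-1.0],"twist":[0,0.132,0],"jaw":4},
    {"dp":[-1.2,0.04,0.5],"twist":[0,0.112,0],"jaw":4},
    {"dp":[-1.3,0.04,0.6],"twist":[0,0.112,0],"jaw":4},
    {"dp":[-1.36,0.04,0.55],"twist":[0,0.112,0],"jaw":4},
    {"dp":[-1.4,0.04,0.4],"twist":[0,0.112,0],"jaw":4},
    {"dp":[-1.4,0.04,0.2],"twist":[0,0.112,0],"jaw":4},
  ],
)

```text
time: 10.95
ee_pos: [0.5279, -0.1269, 0.1678]
tcp_rot: [-1.714, -1.982, -0.515]
contact_force: [0.6, -1.2, 0.2]
grip_width: 0.0401
```

```bash
python3 - <<'E'
from h import *
rows(head-.1*a,tool(yaw,np.pi/4),4)
E
```

```text
t 10.95 from [ 0.5279 -0.1269  0.1678] F [ 0.6347 -1.2262  0.2382] grip 0.040085345189556455 q [-0.6442  0.4464  1.4553  0.4016  1.7014 -0.8305]
total mm [ 13.7834 -15.9752  -6.5367] turn [-0.0088  0.1776 -0.0219]
0 [-0.46  0.28 -0.13] [-0.002  0.044 -0.005]
1 [-0.45  0.28 -0.15] [-0.002  0.044 -0.005]
2 [-0.45  0.28 -0.16] [-0.002  0.044 -0.005]
3 [-0.44  0.28 -0.18] [-0.002  0.044 -0.005]
```

jog_arm(
  moves=[
    {"dp":[-0.46,0.28,-0.15],"twist":[-0.002,0.044,-0.005],"jaw":4},
    {"dp":[-0.46,0.28,-0.15],"twist":[-0.002,0.044,-0.005],"jaw":4},
    {"dp":[-0.46,0.28,-0.15],"twist":[-0.002,0.044,-0.005],"jaw":4},
    {"dp":[-0.4,0.28,-0.15],"twist":[-0.002,0.04,-0.005],"jaw":4},
    {"dp":[0,0,0],"twist":[0,0,0],"jaw":4},
  ],
)

```text
time: 11.58
ee_pos: [0.5392, -0.1438, 0.1565]
tcp_rot: [-1.596, -1.862, -0.659]
contact_force: [-1.0, 1.9, 0.8]
grip_width: 0.04
```

```bash
python3 - <<'E'
from h import *
rows(head-.0150*a,tool(yaw,np.pi/4),5)
E
```

```text
t 11.575 from [ 0.5392 -0.1438  0.1565] F [-0.9994  1.9001  0.7843] grip 0.039965167042037446 q [-0.7045  0.5943  1.3484  0.4952  1.827  -0.8887]
total mm [ -7.2542  60.2783 -55.3408] turn [-0.0026 -0.0087 -0.0098]
0 [0.06 0.06 1.64] [-0.001 -0.002 -0.002]
1 [0.06 0.05 1.64] [-0.001 -0.002 -0.002]
2 [0.07 0.05 1.64] [-0.001 -0.002 -0.002]
3 [0.07 0.05 1.64] [-0.001 -0.002 -0.002]
4 [0.07 0.05 1.64] [-0.001 -0.002 -0.002]
```

jog_arm(
  moves=[
    {"dp":[0.06,0.05,1.6],"twist":[0,-0.002,-0.002],"jaw":4},
    {"dp":[0.06,0.05,1.6],"twist":[0,-0.002,-0.002],"jaw":4},
    {"dp":[0.06,0.05,1.4],"twist":[0,-0.002,-0.002],"jaw":4},
    {"dp":[0,0,0],"twist":[0,0,0],"jaw":4},
  ],
)

```text
time: 12.08
ee_pos: [0.5343, -0.1053, 0.124]
tcp_rot: [-1.591, -1.874, -0.656]
contact_force: [-0.2, -0.7, 0.3]
grip_width: 0.0399
```

```bash
python3 - <<'E'
from h import *
rows(head-.0150*a,tool(yaw,np.pi/4),3)
E
```

```text
t 12.075 from [ 0.5343 -0.1053  0.124 ] F [-0.1841 -0.659   0.3289] grip 0.039888907954552716 q [-0.6624  0.5868  1.4339  0.5053  1.7362 -0.9021]
total mm [ -2.3558  21.7616 -22.8523] turn [-0.0049 -0.0022 -0.0013]
0 [-0.03  0.04  1.05] [-0.002 -0.001 -0.   ]
1 [-0.02  0.04  1.05] [-0.002 -0.001 -0.   ]
2 [-0.02  0.04  1.05] [-0.002 -0.001 -0.   ]
```

jog_arm(
  moves=[
    {"dp":[-0.02,0.04,1.0],"twist":[0,0,0],"jaw":4},
    {"dp":[-0.02,0.04,1.0],"twist":[0,0,0],"jaw":4},
    {"dp":[-0.02,0.04,0.8],"twist":[0,0,0],"jaw":4},
    {"dp":[0,0,0],"twist":[0,0,0],"jaw":4},
  ],
)

```text
time: 12.58
ee_pos: [0.5324, -0.0847, 0.1028]
tcp_rot: [-1.592, -1.875, -0.656]
contact_force: [0.6, 0.5, -0.4]
grip_width: 0.04
```

```bash
python3 - <<'E'
from h import *
from rig import env
rows(head-.0150*a,tool(yaw,np.pi/4),1)
S=env.get_image("side");T=env.get_image("top")
A=cv2.resize(S["pixels"][220:300,250:350],None,fx=4,fy=4,interpolation=cv2.INTER_CUBIC);B=cv2.resize(T["pixels"][180:260,295:395],None,fx=4,fy=4,interpolation=cv2.INTER_CUBIC)
cv2.imwrite("pics/r5.png",np.hstack([A,B]))
E
```

```text
t 12.575 from [ 0.5324 -0.0847  0.1028] F [ 0.5856  0.5033 -0.4189] grip 0.03999828470253946 q [-0.6391  0.5939  1.4747  0.5149  1.6833 -0.9081]
total mm [-0.4482  1.2081 -1.6112] turn [-0.0044 -0.0012 -0.0007]
0 [-0.02 -0.02  0.2 ] [-0.004 -0.001 -0.001]
```

View pics/r5.png

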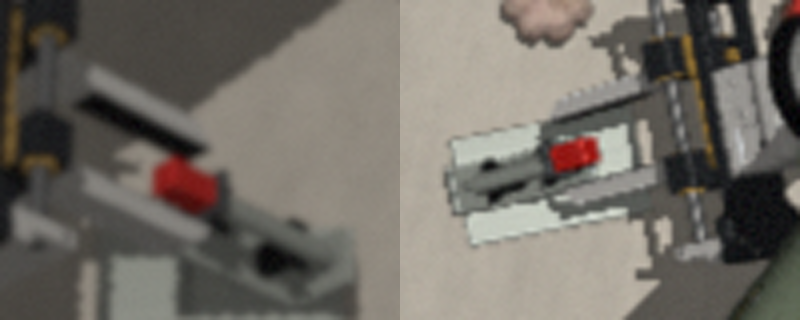

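The knob, at left-half (185,185) and right-half (574,154), is centred between the fingers, and the fingertips stop just short of the flange. I'll close on it.

jog_arm(
  moves=[
    {"dp":[0,0,0.1],"twist":[0,0,0],"jaw":1.2},
    {"dp":[0,0,0],"twist":[0,0,0],"jaw":1.2},
    {"dp":[0,0,0],"twist":[0,0,0],"jaw":1.2},
    {"dp":[0,0,0],"twist":[0,0,0],"jaw":1.2},
    {"dp":[0,0,0],"twist":[0,0,0],"jaw":1.2},
  ],
  newtons=50,
)

```text
time: 13.3
ee_pos: [0.5319, -0.0855, 0.1033]
tcp_rot: [-1.592, -1.876, -0.655]
contact_force: [-0.9, -0.3, 0.4]
grip_width: 0.0152
```

```bash
python3 - <<'E'
from h import *
from rig import env
s=env.sense();R=Ro.from_rotvec(s["tcp_rot"])
print("pin head in tool (rest model)",R.inv().apply(head-s["ee_pos"]),"axis in tool",R.inv().apply(a))
up=s["ee_pos"]+R.apply([-.07,0,0]);rows(up,R,4)
E
```

```text
pin head in tool (rest model) [-0.0001  0.0004  0.0179] axis in tool [-0.0005  0.005   1.    ]
t 13.3 from [ 0.5319 -0.0855  0.1033] F [-0.909  -0.2752  0.3664] grip 0.0151609755159889 q [-0.6402  0.5929  1.4745  0.5136  1.6846 -0.9083]
total mm [  7.9375 -48.8308 -49.5232] turn [0. 0. 0.]
0 [-1.75  0.   -0.  ] [0. 0. 0.]
1 [-1.75  0.   -0.  ] [0. 0. 0.]
2 [-1.75  0.   -0.  ] [0. 0. 0.]
3 [-1.75  0.   -0.  ] [0. 0. 0.]
```

jog_arm(
  moves=[
    {"dp":[1.0,0,0],"twist":[0,0,0],"jaw":1.2},
    {"dp":[2,0,0],"twist":[0,0,0],"jaw":1.2},
    {"dp":[2.5,0,0],"twist":[0,0,0],"jaw":1.2},
    {"dp":[2.5,0,0],"twist":[0,0,0],"jaw":1.2},
    {"dp":[1,0,0],"twist":[0,0,0],"jaw":1.2},
  ],
)

```text
time: 13.92
ee_pos: [0.5221, -0.0183, 0.1706]
tcp_rot: [-1.593, -1.878, -0.658]
contact_force: [-0.5, -0.9, -2.0]
grip_width: 0.0154
```

```bash
python3 - <<'E'
from h import *
rows((.465,.132,.25),tool(yaw,0),11)
T,S=ld("top0"),ld("side0")
# hole refinement: hole/cap darkness centroid
for d,(x,y),n in((T,(249,249),"top"),(S,(418,256),"side")):
    g=cv2.cvtColor(d["pixels"],cv2.COLOR_BGR2GRAY)[y-7:y+8,x-9:x+10]; print(n);print(g)
E
```

```text
t 13.925 from [ 0.5221 -0.0183  0.1706] F [-0.4609 -0.8892 -1.9738] grip 0.015391547742619999 q [-0.5614  0.4316  1.558   0.5625  1.7125 -0.8081]
total mm [-57.1192 150.3036  79.3972] turn [-0.0021 -0.7846  0.0014]
0 [ 1.52 -0.29  0.5 ] [-0.    -0.071  0.   ]
1 [ 1.56 -0.29  0.39] [-0.    -0.071  0.   ]
2 [ 1.58 -0.29  0.28] [-0.    -0.071  0.   ]
3 [ 1.6  -0.29  0.17] [-0.    -0.071  0.   ]
4 [ 1.6  -0.29  0.05] [-0.    -0.071  0.   ]
5 [ 1.6  -0.29 -0.06] [-0.    -0.071  0.   ]
6 [ 1.59 -0.29 -0.18] [-0.    -0.071  0.   ]
7 [ 1.58 -0.29 -0.29] [-0.    -0.071  0.   ]
8 [ 1.55 -0.29 -0.4 ] [-0.    -0.071  0.   ]
9 [ 1.52 -0.29 -0.51] [-0.    -0.071  0.   ]
10 [ 1.48 -0.29 -0.62] [-0.    -0.071  0.   ]
top
[[167 168 169 170 170 171 171 170 172 171 170 171 173 173 174 174 152 104
  121]
 [167 170 167 170 170 172 173 173 171 172 173 173 171 174 172 173 156 128
  142]
 [169 169 169 171 167 172 174 170 172 171 172 174 173 172 173 175 158 131
  151]
 [168 169 168 169 170 172 171 163 148 145 158 170 174 173 171 175 165 128
  110]
 [171 168 170 172 169 166 147 111  93  96 115 147 169 173 170
[... 1351 characters left out ...]
  53  51  52  52  58  74  97 113 119 120 119
  118]
 [121 120 122 120 115  96  72  53  45  47  47  57  71  94 111 119 119 119
  120]
 [120 120 120 119 115 104  87  64  52  46  52  62  78  99 114 120 120 119
  119]
 [120 119 120 120 119 112 101  83  71  66  69  80  95 111 117 120 120 118
  119]
 [121 120 120 121 120 117 114 104  99  93  94 101 110 117 120 121 119 119
  119]
 [122 120 119 120 120 120 118 116 114 114 112 114 120 120 121 120 120 120
  118]
 [120 121 120 120 122 120 121 119 120 120 119 120 120 120 119 121 122 121
  119]
 [120 121 119 120 121 120 121 120 121 120 121 123 121 121 119 121 119 121
  120]
 [120 120 120 122 121 121 121 120 121 120 121 121 121 120 120 120 122 121
  120]]
```

```bash
python3 - <<'E'
from h import *
T,S=ld("top0"),ld("side0")
print(tri(T,(248.45,248.6),S,(418.03,255.65)),onz(T,(248.45,248.6),.092),onz(S,(418.03,255.65),.092))
E
```

```text
(array([0.4651, 0.1326, 0.0916]), np.float64(0.001424750877282526)) [0.4651 0.1332 0.092 ] [0.4655 0.1318 0.092 ]
```

jog_arm(
  moves=[
    {"dp":[1.5,-0.29,0.0],"twist":[0,-0.071,0],"jaw":1.2},
    {"dp":[1.56,-0.29,0.0],"twist":[0,-0.071,0],"jaw":1.2},
    {"dp":[1.58,-0.29,0.0],"twist":[0,-0.071,0],"jaw":1.2},
    {"dp":[1.6,-0.29,0.0],"twist":[0,-0.071,0],"jaw":1.2},
    {"dp":[1.6,-0.29,-0.1],"twist":[0,-0.071,0],"jaw":1.2},
    {"dp":[1.6,-0.29,-0.2],"twist":[0,-0.071,0],"jaw":1.2},
    {"dp":[1.59,-0.29,-0.3],"twist":[0,-0.071,0],"jaw":1.2},
    {"dp":[1.58,-0.29,-0.35],"twist":[0,-0.071,0],"jaw":1.2},
    {"dp":[1.5,-0.29,-0.4],"twist":[0,-0.071,0],"jaw":1.2},
    {"dp":[1.3,-0.29,-0.4],"twist":[0,-0.071,0],"jaw":1.2},
    {"dp":[0.8,-0.2,-0.3],"twist":[0,-0.06,0],"jaw":1.2},
    {"dp":[0,0,0],"twist":[0,0,0],"jaw":1.2},
  ],
)

```text
time: 15.42
ee_pos: [0.4622, 0.1227, 0.2627]
tcp_rot: [2.028, 2.395, -0.003]
contact_force: [-0.6, 0.1, -1.3]
grip_width: 0.0156
```

```bash
python3 - <<'E'
from h import *
rows((.4645,.1325,.22),tool(yaw,0),3)
E
```

```text
t 15.425 from [0.4622 0.1227 0.2627] F [-0.6067  0.1129 -1.2823] grip 0.015604003858086817 q [ 0.081  -0.04    1.7053 -0.004   1.4752 -0.084 ]
total mm [  2.2572   9.8312 -42.6713] turn [0.0008 0.004  0.0032]
0 [0.32 0.13 1.42] [0.    0.001 0.001]
1 [0.31 0.13 1.42] [0.    0.001 0.001]
2 [0.31 0.13 1.42] [0.    0.001 0.001]
```

jog_arm(
  moves=[
    {"dp":[0.31,0.13,1.42],"twist":[0,0.001,0.001],"jaw":1.2},
    {"dp":[0.31,0.13,1.42],"twist":[0,0.001,0.001],"jaw":1.2},
    {"dp":[0.31,0.15,1.4],"twist":[0,0.001,0.001],"jaw":1.2},
    {"dp":[0,0,0.8],"twist":[0,0,0],"jaw":1.2},
    {"dp":[0,0,0],"twist":[0,0,0],"jaw":1.2},
  ],
)

```text
time: 16.05
ee_pos: [0.4633, 0.1309, 0.2056]
tcp_rot: [-2.036, -2.386, 0.005]
contact_force: [0.4, 0.5, -0.5]
grip_width: 0.0156
```

```bash
python3 - <<'E'
from h import *
from rig import env
rows((.4651,.1326,.21),tool(yaw,0),1)
s=env.sense();R=Ro.from_rotvec(s["tcp_rot"])
S=env.get_image("side");T=env.get_image("top");pickle.dump(S,open("side6.pkl","wb"));pickle.dump(T,open("top6.pkl","wb"))
p=s["ee_pos"];print("pred tip side",proj(S,p+R.apply([0,0,.098])),"flange",proj(S,p+R.apply([0,0,.018])),"hole",proj(S,[.4651,.1326,.092]))
cv2.imwrite("pics/r6.png",np.hstack([cv2.resize(S["pixels"][160:280,370:470],None,fx=4,fy=4,interpolation=cv2.INTER_CUBIC),cv2.resize(T["pixels"][190:310,200:300],None,fx=4,fy=4,interpolation=cv2.INTER_CUBIC)]))
E
```

```text
t 16.05 from [0.4633 0.1309 0.2056] F [ 0.4428  0.4627 -0.4774] grip 0.015598513765573675 q [ 0.0946  0.0162  1.7689  0.001   1.3622 -0.0636]
total mm [1.7549 1.6907 4.3883] turn [-0.0056 -0.0014 -0.0041]
0 [ 0.14  0.2  -0.44] [-0.006 -0.001 -0.004]
pred tip side [418.8094 249.8364] flange [425.0551 225.2214] hole [418.4586 255.5166]
```

View pics/r6.png

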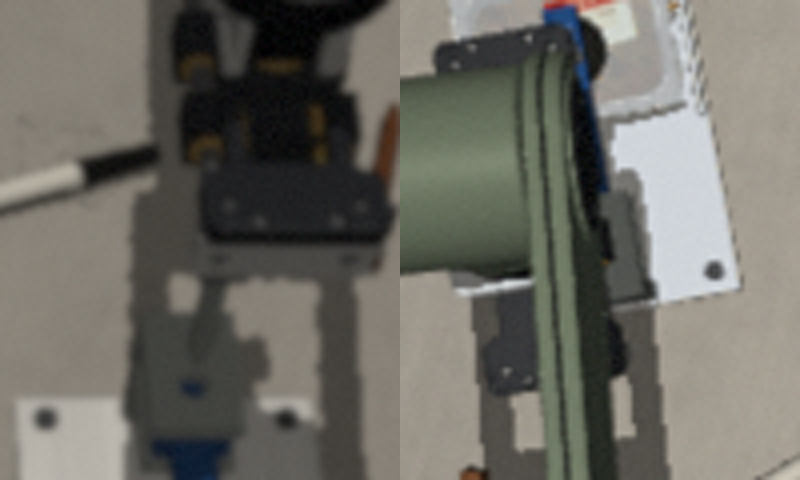

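Side view: the pin's point is at crop (197,362), against a predicted (195,359), and the hole is at (192,386). So the pin is straight in the grip and the point is nearly over the hole. I'll correct it by about 2 mm and lower.

jog_arm(
  moves=[
    {"dp":[0.14,0.2,0],"twist":[-0.005,-0.001,-0.004],"jaw":1.2},
    {"dp":[0,0,0.5],"twist":[0,0,0],"jaw":1.2},
    {"dp":[0,0,0.5],"twist":[0,0,0],"jaw":1.2},
    {"dp":[0,0,0],"twist":[0,0,0],"jaw":1.2},
  ],
  newtons=60,
)

```text
time: 16.65
ee_pos: [0.4671, 0.133, 0.1977]
tcp_rot: [2.032, 2.392, 0.006]
contact_force: [0.1, 0.9, -0.7]
grip_width: 0.0152
```

```bash
python3 - <<'E'
from h import *
rows((.4651,.1326,.185),tool(yaw,0),1)
E
```

```text
t 16.65 from [0.4671 0.133  0.1977] F [ 0.1013  0.9379 -0.7416] grip 0.015218695056925684 q [ 0.0987  0.0251  1.7768  0.0003  1.3344 -0.0639]
total mm [ -2.0275  -0.4065 -12.723 ] turn [0.0053 0.     0.0003]
0 [-0.01 -0.21  1.27] [0.005 0.    0.   ]
```

jog_arm(
  moves=[
    {"dp":[0,-0.15,0.4],"twist":[0.004,0,0],"jaw":1.2},
    {"dp":[0,0,0.5],"twist":[0,0,0],"jaw":1.2},
    {"dp":[0,0,0],"twist":[0,0,0],"jaw":1.2},
  ],
)

```text
time: 17.02
ee_pos: [0.4654, 0.1327, 0.188]
tcp_rot: [2.033, 2.394, 0.001]
contact_force: [0.4, 0.7, -1.0]
grip_width: 0.0155
```

```bash
python3 - <<'E'
from h import *
rows((.4651,.1326,.175),tool(yaw,0),1)
E
```

```text
t 17.025 from [0.4654 0.1327 0.188 ] F [ 0.3611  0.7007 -0.9685] grip 0.015450780748426467 q [ 0.0987  0.0343  1.7883  0.      1.3182 -0.0639]
total mm [ -0.3451  -0.1438 -12.9726] turn [0.0008 0.     0.0004]
0 [-0.01 -0.04  1.3 ] [0.001 0.    0.   ]
```

Aligned, with the point at about z = 0.090, just inside the hole. Descending.

jog_arm(
  moves=[
    {"dp":[0,-0.03,0.5],"twist":[0,0,0],"jaw":1.2},
    {"dp":[0,0,0.5],"twist":[0,0,0],"jaw":1.2},
    {"dp":[0,0,0.4],"twist":[0,0,0],"jaw":1.2},
    {"dp":[0,0,0],"twist":[0,0,0],"jaw":1.2},
  ],
)

```text
time: 17.52
ee_pos: [0.4651, 0.1327, 0.1729]
tcp_rot: [2.034, 2.394, 0.001]
contact_force: [-0.1, 0.5, -1.8]
grip_width: 0.0154
```

```bash
python3 - <<'E'
from h import *
rows((.4651,.1326,.110),tool(yaw,0),1)
E
```

```text
t 17.525 from [0.4651 0.1327 0.1729] F [-0.058   0.5119 -1.7905] grip 0.01537547406223382 q [ 0.0987  0.0496  1.8055  0.      1.286  -0.0639]
total mm [  0.01    -0.0802 -62.8676] turn [0.0006 0.     0.0003]
0 [-0.01 -0.    6.29] [0.001 0.    0.   ]
```

jog_arm(
  moves=[
    {"dp":[0,0,0.5],"twist":[0,0,0],"jaw":1.2},
    {"dp":[0,0,0.5],"twist":[0,0,0],"jaw":1.2},
    {"dp":[0,0,0.5],"twist":[0,0,0],"jaw":1.2},
    {"dp":[0,0,0.5],"twist":[0,0,0],"jaw":1.2},
  ],
)

```text
time: 18.02
ee_pos: [0.466, 0.1326, 0.1533]
tcp_rot: [2.032, 2.393, 0.003]
contact_force: [-1.4, -1.3, 2.1]
grip_width: 0.0155
```

```bash
python3 - <<'E'
from h import *
rows((.4651,.1326,.110),tool(yaw,0),1)
E
```

```text
t 18.025 from [0.466  0.1326 0.1533] F [-1.4193 -1.2735  2.1081] grip 0.015516311329660738 q [ 0.0986  0.0724  1.825  -0.0005  1.2415 -0.0638]
total mm [ -0.9384   0.0202 -43.266 ] turn [0.0027 0.0006 0.0004]
0 [ 0.02 -0.1   4.33] [0.003 0.001 0.   ]
```

jog_arm(
  moves=[
    {"dp":[0,-0.05,0.6],"twist":[0.002,0,0],"jaw":1.2},
    {"dp":[0,0,0.6],"twist":[0,0,0],"jaw":1.2},
    {"dp":[0,0,0.6],"twist":[0,0,0],"jaw":1.2},
    {"dp":[0,0,0.6],"twist":[0,0,0],"jaw":1.2},
    {"dp":[0,0,0.6],"twist":[0,0,0],"jaw":1.2},
  ],
)

```text
time: 18.65
ee_pos: [0.4659, 0.1326, 0.1214]
tcp_rot: [2.033, 2.394, 0.001]
contact_force: [-0.6, -0.4, 2.0]
grip_width: 0.0155
```

```bash
python3 - <<'E'
from h import *
rows((.4651,.1326,.110),tool(yaw,0),1)
E
```

```text
t 18.65 from [0.4659 0.1326 0.1214] F [-0.6182 -0.3641  1.991 ] grip 0.015515762309508062 q [ 0.0987  0.1136  1.8533 -0.0005  1.1733 -0.0638]
total mm [ -0.766    0.0122 -11.3844] turn [0.0014 0.0005 0.0004]
0 [ 0.01 -0.08  1.14] [0.001 0.001 0.   ]
```

jog_arm(
  moves=[
    {"dp":[0,-0.05,0.5],"twist":[0,0,0],"jaw":1.2},
    {"dp":[0,0,0.4],"twist":[0,0,0],"jaw":1.2},
    {"dp":[0,0,0.3],"twist":[0,0,0],"jaw":1.2},
    {"dp":[0,0,0.3],"twist":[0,0,0],"jaw":1.2},
  ],
)

```text
time: 19.15
ee_pos: [0.4658, 0.1326, 0.1104]
tcp_rot: [2.033, 2.394, -0.001]
contact_force: [-10.3, -1.9, 26.3]
grip_width: 0.0158
```

```bash
python3 - <<'E'
from h import *
from rig import env
rows((.4651,.1326,.110),tool(yaw,0),1)
S=env.get_image("side");pickle.dump(S,open("side7.pkl","wb"))
cv2.imwrite("pics/r7.png",cv2.resize(S["pixels"][190:290,370:470],None,fx=5,fy=5,interpolation=cv2.INTER_CUBIC))
E
```

```text
t 19.15 from [0.4658 0.1326 0.1104] F [-10.3437  -1.9312  26.2633] grip 0.01577140518969049 q [ 0.0989  0.1295  1.8613 -0.0008  1.1505 -0.0639]
total mm [-0.7247  0.0052 -0.3872] turn [0.0002 0.0008 0.0009]
0 [ 0.01 -0.07  0.04] [0.    0.001 0.001]
```

View pics/r7.png

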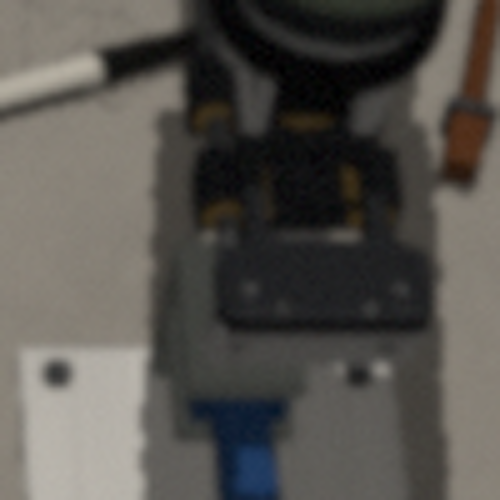

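The gripper hides the pin in this view. The force has risen to 26 N at TCP z = 0.1104, where 0.110 is predicted for a seated flange. I'll ease off, release, withdraw and look.

jog_arm(
  moves=[
    {"dp":[0,-0.05,0],"twist":[0,0,0],"jaw":1.2},
    {"dp":[0,0,0],"twist":[0,0,0],"jaw":4},
    {"dp":[0,0,0],"twist":[0,0,0],"jaw":4},
    {"dp":[0,0,0],"twist":[0,0,0],"jaw":4},
    {"dp":[0,0,-2],"twist":[0,0,0],"jaw":4},
    {"dp":[0,0,-4],"twist":[0,0,0],"jaw":4},
    {"dp":[0,0,-5],"twist":[0,0,0],"jaw":4},
    {"dp":[0,5,-3],"twist":[0,0,0],"jaw":4},
    {"dp":[0,5,-2],"twist":[0,0,0],"jaw":4},
    {"dp":[-4,4,0],"twist":[0,0,0],"jaw":4},
    {"dp":[-4,0,0],"twist":[0,0,0],"jaw":4},
    {"dp":[-4,0,0],"twist":[0,0,0],"jaw":4},
    {"dp":[-4,0,0],"twist":[0,0,0],"jaw":4},
    {"dp":[0,0,0],"twist":[0,0,0],"jaw":4},
  ],
)

```text
time: 20.95
ee_pos: [0.6328, -0.0058, 0.2684]
tcp_rot: [-2.027, -2.393, 0.007]
contact_force: [-1.1, -0.3, 0.2]
grip_width: 0.04
```

```bash
python3 - <<'E'
from h import *
from rig import env
s=env.sense();print(s["time"],s["ee_pos"])
S=env.get_image("side");T=env.get_image("top")
cv2.imwrite("pics/r8.png",np.hstack([cv2.resize(S["pixels"][200:300,370:470],None,fx=4,fy=4,interpolation=cv2.INTER_CUBIC),cv2.resize(T["pixels"][190:290,200:300],None,fx=4,fy=4,interpolation=cv2.INTER_CUBIC)]))
h=np.array([.4651,.1326,.092])
ks=red(S,390,220,450,270);kt=red(T,220,220,280,275);print(ks,kt,tri(S,ks[:2],T,kt[:2]))
for z in(.005,.018,.032): print(z,proj(S,h+[0,0,z]),proj(T,h+[0,0,z]))
E
```

```text
20.95 [ 0.6328 -0.0058  0.2684]
 ** On entry to DLASCL parameter number  4 had an illegal value
 ** On entry to DLASCL parameter number  4 had an illegal value
 ** On entry to DLASCL parameter number  4 had an illegal value
 ** On entry to DLASCL parameter number  4 had an illegal value
 ** On entry to DLASCL parameter number  5 had an illegal value
 ** On entry to DLASCL parameter number  4 had an illegal valueh.py:31: RuntimeWarning: Mean of empty slice.
  im=d["pixels"][y0:y1,x0:x1].astype(int); m=(im[...,2]>100)&(im[...,1]<70)&(im[...,0]<90); ys,xs=np.nonzero(m); return xs.mean()+x0,ys.mean()+y0,len(xs)
  ret = ret.dtype.type(ret / rcount)
Traceback (most recent call last):
  File "h.py", line 9, in tri
    (o1,v1),(o2,v2)=ray(da,pa),ray(db,pb); t=np.linalg.lstsq(np.c_[v1,-v2],o2-o1,rcond=None)[0]
                                             ~~~~~~~~~~~~~~~^^^^^^^^^^^^^^^^^^^^^^^^^^^^^^^^
numpy.linalg.LinAlgError: SVD did not converge in Linear Least Squares
```

View pics/r8.png

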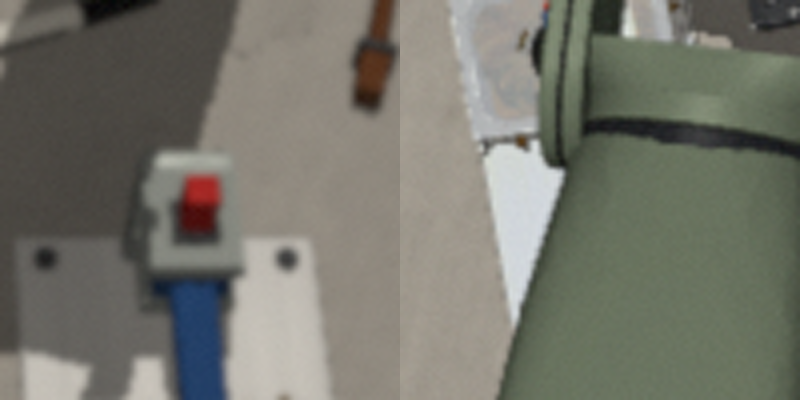

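Side view: the knob is at crop (202,203), upright over the fork, with its dark flange flat on the fork's top. In the top view the arm hides it. I'll check the height numerically in the side view against the expected box.

```bash
python3 - <<'E'
from h import *
from rig import env
S=env.get_image("side");x0,y0,x1,y1=400,225,445,275
im=S["pixels"][y0:y1,x0:x1].astype(int);m=(im[...,2]-im[...,1]>35);ys,xs=np.nonzero(m)
w=np.clip((im[...,2]-im[...,1])/ (np.where(im[...,2]>150,150,70)),0,1)
print("seen bbox x",xs.min()+x0,xs.max()+x0,"y",ys.min()+y0,ys.max()+y0,"centroid",xs.mean()+x0,ys.mean()+y0,"n",len(xs))
c,s=np.cos(.163),np.sin(.163);h=np.array([.4651,.1326,.092])
for dz in(0,.003,.006,.01):
    P=np.array([proj(S,h+[c*u-s*v,s*u+c*v,z+dz]) for u in(-.008,.008) for v in(-.008,.008) for z in(.005,.032)])
    hu=cv2.convexHull(P.astype(np.float32));M=cv2.moments(hu)
    print(dz,"bbox",P.min(0),P.max(0),"cen",M["m10"]/M["m00"],M["m01"]/M["m00"],"area",M["m00"])
# dark flange rows at knob column
col=im[:,int(xs.mean())];print([(y0+i,tuple(v)) for i,v in enumerate(col.tolist()) if 15<i<42])
E
```

```text
seen bbox x 416 425 y 243 257 centroid 419.775 249.65833333333333 n 120
0 bbox [414.135 242.471] [425.6775 257.7787] cen 419.8725951821009 250.11260948795285 area 154.9151089815423
0.003 bbox [414.3448 241.5679] [425.9192 256.9203] cen 420.09819367198367 249.23174873152635 area 155.74458323279396
0.006 bbox [414.5556 240.6608] [426.162  256.0581] cen 420.3247779106652 248.34698081259447 area 156.58084147563204
0.01 bbox [414.8381 239.4449] [426.4874 254.9026] cen 420.6284720706939 247.16115139700202 area 157.705823285738
[(241, (150, 160, 158)), (242, (136, 145, 153)), (243, (107, 115, 152)), (244, (69, 72, 157)), (245, (41, 44, 162)), (246, (35, 38, 164)), (247, (36, 40, 165)), (248, (37, 42, 165)), (249, (37, 40, 158)), (250, (30, 32, 135)), (251, (21, 25, 102)), (252, (9, 11, 78)), (253, (13, 13, 74)), (254, (6, 13, 73)), (255, (16, 16, 74)), (256, (19, 19, 73)), (257, (26, 26, 65)), (258, (41, 40, 57)), (259, (50, 50, 53)), (260, (63, 66, 65)), (261, (92, 97, 96)), (262, (117, 125, 123)), (263, (125, 133, 131)), (264, (127, 135, 132)), (265, (122, 130, 128)), (266, (109, 116, 114))]
```

```bash
python3 - <<'E'
from h import *
from rig import env
S=env.get_image("side");h=np.array([.4655,.1318,.092])  # hole as seen by this same camera
u=np.array([np.cos(.163),np.sin(.163),0])*.011
for dz in(0,.002,.004): print(dz,"flange lower edge row",proj(S,h+u+[0,0,dz])[1])
g=cv2.cvtColor(S["pixels"],cv2.COLOR_BGR2GRAY)[255:268,417:424].mean(1);e=np.interp((g.min()+g.max())/2,g[3:9],np.arange(258,264));print(g,"seen edge",e)
dz=(proj(S,h+u)[1]-e)/(proj(S,h+u)[1]-proj(S,h+u+[0,0,.001])[1]);print("dz mm",dz)
s=env.sense();print(s["time"],s["contact_force"])
if abs(dz)<2: print(env.close_job())
E
```

```text
0 flange lower edge row 260.70422693944306
0.002 flange lower edge row 260.1378886083933
0.004 flange lower edge row 259.56988879426046
[ 36.      34.8571  40.8571  46.2857  52.8571  68.8571  99.4286 123.7143
 133.     133.     128.4286 113.1429  88.    ] seen edge 260.4929906542056
dz mm 0.7465183767989044
21.15 [0.0202 0.0081 0.8162]
the job is handed in; nothing more can be done
None
```

The hinge pin is fitted and the job was handed in at about 21 s of the 61 s allowed; the hand-in reports no verdict. I picked the pin up by its shank, laid it in the slanted rest with its point at the stop, and let go. I then took it again end-on by the knob and pushed it straight down through the fork and lug.

**In the rest:** after release, the knob was within about 2 px of its expected place in both views.

**Seating:** the push met about 2 N of drag, less than the 5 to 15 N I was told to expect. It rose to 26 N when the grasp put the flange at 92.4 mm, where the fork's top face is 92 mm. After release, the side camera put the flange edge about 0.7 mm above the fork. The knob's position agreed with a gap of 0 to 1.5 mm, inside the 3 mm limit.

**Other objects:** the gripper stayed well above the chilli jar and the garlic by the tool readings, and no unexpected contact force appeared. I did not measure either of them again at the end.

**Check that failed:** the arm hid the fork in the last top view, so the final check rests on the side camera and the force reading alone. I did not confirm the pin's centring with a second view.

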